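# Fetch an empty bin from the sliding-cover case and tare the counting scale

### The arm

A 6-joint arm with a two-finger parallel gripper is mounted at the origin on the work surface. World frame = base frame: x ahead of the robot, y to its left, z up, the work surface at z = 0. Lengths are in m, angles in rad, forces in N, time in s.
With the tool pointing down it reaches from about 0.325 to 0.85 m from the base axis. Payload 15.5 kg.
Tool frame: the origin (TCP) lies at the very end of the fingers, on their centre line; the grasp point (between the pads) lies 19 mm behind it; z points along the fingers, y is the line along which they close (so a half turn about z gives the same grasp; the last joint's range is limited). The gripper opens to 91 mm and grips with 3 to 60 N. Pads are 32 mm wide; open, the fingers measure 118 mm over their backs; the gripper's body (76 mm by 178 mm) begins 60 mm behind the grasp point.
Start: joints at [-0.096, 0.494, 1.345, -0, 1.302, -0.096], TCP at [0.625, 0, 0.214] pointing down, gripper open.
Joint ranges: [-2.91, 2.91], [-0.82, 2.16], [0.22, 2.67], [-1.22, 4.37], [0.12, 2.79], [-3.08, 3.08]. Speed limits (rad/s): [1.89, 1.89, 2.57, 3.01, 3.01, 3.01].

### API

Orientations are given as a 3x3 rotation matrix whose columns are the frame's x, y, z axes.
In Python, from bench import env, planner, imaging, read_time, read_joint_pos, read_qd, read_joint_efforts, read_position, read_ee_rot, read_wrist_force, read_torque, read_finger_gap, read_finger_force gives the robot as it stands. Calls block until the motion is done:
- env.goto(position, orientation): joint-space move of the TCP to a pose.
- env.servo_line(position, ori=None, v=0.15, contact_N=None): straight line of the TCP; ori=None keeps the orientation; v is the mean speed in m/s. With contact_N (N) it stops when the force on the tool has changed by that much, and returns True; else False.
- env.move_joints(angles): joint-space move.
- env.move_gripper(opening, grasp_force=None): finger opening in m; grasp_force is the grip in N (None keeps the last); returns when the fingers have stopped.
- env.sleep(seconds).
- planner.solve_ik(position, orientation): joint angles nearest the present ones, or None.
- imaging.capture(name): name is "scene" or "side" or "wrist"; returns a dict with "frame" (384x512x3 uint8, red, green, blue), "K" (3x3 intrinsics, pixels), "T" (4x4, takes a point from camera to world coordinates); the wrist camera has in their place "T_tool_cam" (4x4, takes a point from camera to tool coordinates, whose origin is the TCP and whose axes are the flange's). Camera axes: x right, y down, z forward; pixel columns grow to the right and rows downward; lengths in m; the calibration is good to about 2 mm. The wrist camera is an equidistant fisheye: a pixel r from the principal point sees the ray r / f radians off the axis. A picture is of the moment at which its call begins: read the wrist's pose just before it. There is no depth.
A pose or a line that the arm cannot do raises env.Unreachable and nothing moves.
- env.hand_in(): hands the job in; it is judged then, once.
Readings, each from a call of its own:
- read_time(): time.
- read_joint_pos(): joint angles.
- read_qd(): joint speeds.
- read_joint_efforts(): joint torques, N m.
- read_position(): TCP position.
- read_ee_rot(): TCP orientation.
- read_wrist_force(): force on the tool from outside, world axes, zero at the start.
- read_torque(): the same for the moment, N m.
- read_finger_gap(): finger opening in m.
- read_finger_force(): force on a finger pad.
Only numpy, scipy, OpenCV 4.12 (cv2) and the standard library are available. Lean on these libraries where they do the work, as an engineer would, in place of code of your own. Each camera call takes 0.05 s, during which the arm holds its last target. There are 200 camera calls.

### The job

Get the counting scale ready for counting fittings into the empty blue bin. Slide the cover that lies over the blue bin fully back past the other cover, leaving that other cover as it is, lift the bin out and set it down gently, upright, in the middle of the scale's pan. Once you have let go of the bin, press the orange tare key firmly but not hard until it registers, touch no other key, then release it; leave everything else where it is.

Things in the scene. Friction and masses are not known exactly. Their poses are not given: they have to be found in the camera images.
- case: Grey steel bench case with two clear sliding covers, 410 wide (y) x 260 deep (x), 75 high in front, 113 at the back; fixed, left or right of the scale, turned up to 0.1 rad. Origin: middle of underside; x away from the robot, y left, z up. Floor top z = 10; side walls' inner faces y = +-190; partition at y = 0, 65 high. A bin stands in each half, near x = 10, y = +-115.
- cover_left (a joint): Cover of the case's left (+y) half: clear panel in aluminium frame, 210 wide x 242 x 4, in the lower groove, sloping up 0.15 rad away from the robot; underside 84 above the table at case x = 0. In m: 0 shut, grows as it slides to -y, under the right cover, to its stop at 0.148; the half is then clear from y = 42 to 190. Starts up to 0.02 ajar. Friction 1.5 N; stays where left.
- cover_right (a joint): Cover of the case's right (-y) half: same size, in the upper groove, 5 higher. In m: 0 shut, grows as it slides towards +y of the case, over the left cover, to its stop at 0.148; the half is then clear from y = -42 to -190. Starts up to 0.02 ajar. Friction 1.5 N; stays where left.
- cover_left_pull (a point): Centre of the left cover's black handle bar: 66 long (along the case's x, up the slope), 12 wide (y), 12 high, on two posts; its underside is 21 above the upper cover's top face. When shut at x = -87, y = 176, z = 107 in the case's frame; moves with the cover. Axes: y as the case's y, z square to the cover. Can be pinched from above across its 12 width.
- cover_right_pull (a point): Centre of the right cover's black handle bar, same size and height; when shut at x = -87, y = -176, z = 107 in the case's frame.
- blue_bin: Empty blue stacking bin 120 long (x) x 58 wide (y) x 66 high, walls 3, 0.06 to 0.13 kg; front end (-x) cut down to 33 high, full-height sides from x = -26 to +60. Origin: centre of underside. Starts in the left or right half of the case, within 0.06 rad of its x axis. Grip it from above across its 58 width by the outsides of the full-height sides (35 free on each side with the cover fully back).
- yellow_bin: Yellow bin of the same size, full of brass elbows, in the other half of the case. Leave it, under its cover. (Behind both bins, along the case's back wall, runs a fixed rail of brass nipples, x 95 to 119, up to z = 42 in its frame.)
- scale: White compact counting scale, 200 wide (y) x 280 deep (x), body 48 high, with a sloping grey key panel and display towards the robot; fixed to the table beside the case, turned up to 0.1 rad. Origin: middle of its footprint at table height, x away from the robot, y to the left.
- pan: The scale's flat stainless steel pan, 190 (y) x 160 (x). Origin: centre of its top face, 62 above the table, 50 behind (+x of) the scale's origin; z up. It does not move; it stands 60 N at most.
- tare_key: Large orange tare key, flat membrane key 36 x 36 with a white dot, at the right (-y) end of the panel, 100 in front of and 66 right of the scale's origin. Origin: centre of its top face, 37 above the table; z square to the panel, which leans 0.30 rad towards the robot. Gives 2 at most at 3 N per mm, then stops hard. Registers at over 4 N held 0.2 s; 6 to 12 N is a good press, over 50 N is abuse.
- other_keys: The two other keys, 22 x 24, one blue and one black, at the left-hand (+y) end of the panel, 80 to the left of the scale's middle. Not to be touched. Origin: between them, on the panel.
- red_bin: Bystander: red bin full of steel fittings, 160 x 100 x 75, on the table to the left.
- wrench: Bystander: wrench 200 long, lying on the table to the right.
- oil: Bystander: white oil bottle, 60 across, 150 high, far side, left of the carton.
- tape: Bystander: yellow tape measure 68 x 66 x 38, on the table to the left, nearer than the red bin.
- flange: Bystander: round steel pipe flange, 90 across, 40 high, far right.
- carton: Bystander: cardboard box 100 x 140 x 70, far side, middle.

How it is judged:
By the outcome, as a careful person would: the job done as asked, in the order asked, and still so for the second after the job is handed in, with the robot touching nothing.
It also fails if it takes over 61 s, if anything falls off the work surface, if the arm or the gripper's body presses on something with over 40 N, if the wrist force passes 120 N, or if a joint passes its speed limit or range.

## Working session

There is one attempt and no reset: what is moved stays moved. The work goes in short steps, each a Python script; the robot and the scene stay as the last script left them, time stands still between calls to the robot, and variables do not carry over. Pictures are saved under pics/ and viewed, at most 14 in all, crops included, and the job is handed in when it is done.

```bash
mkdir -p pics; ls
python3 - <<'E'
from bench import *
import cv2,pickle
d={}
for n in ("scene","side","wrist"):
    c=imaging.capture(n); d[n]=c
    cv2.imwrite(f"pics/{n}0.png",cv2.resize(c["frame"][...,::-1],(800,600),interpolation=cv2.INTER_CUBIC))
    print(n,c["K"].tolist(),(c["T"] if "T" in c else c["T_tool_cam"]).round(4).tolist())
pickle.dump(d,open("d0.pkl","wb"))
print(read_time(),read_ee_rot().round(3).tolist(),read_position())
E
```

```text
pics
scene [[409.56908028903064, 0.0, 262.61242393430933], [0.0, 409.56908028903064, 199.2078979576196], [0.0, 0.0, 1.0]] [[0.0745, 0.7063, -0.704, 1.744], [0.9971, -0.0435, 0.0619, -0.1063], [0.0131, -0.7066, -0.7075, 1.2503], [0.0, 0.0, 0.0, 1.0]]
side [[374.2809641185484, 0.0, 258.41790370682486], [0.0, 374.2809641185484, 190.30604761865408], [0.0, 0.0, 1.0]] [[0.8148, -0.374, 0.4429, 0.0624], [-0.5794, -0.5006, 0.6432, -0.7306], [-0.0189, -0.7807, -0.6246, 0.806], [0.0, 0.0, 0.0, 1.0]]
wrist [[297.3186396354542, 0.0, 254.58649154350599], [0.0, 297.3186396354542, 193.1240660205005], [0.0, 0.0, 1.0]] [[-0.0001, -0.9573, -0.289, 0.0816], [1.0, -0.0005, 0.0013, 0.0019], [-0.0014, -0.289, 0.9573, -0.1695], [0.0, 0.0, 0.0, 1.0]]
0.15 [[-0.0, 1.0, -0.001], [1.0, 0.0, 0.0], [0.0, -0.001, -1.0]] [6.24719928e-01 3.36543045e-05 2.13479447e-01]
```

View pics/scene0.png

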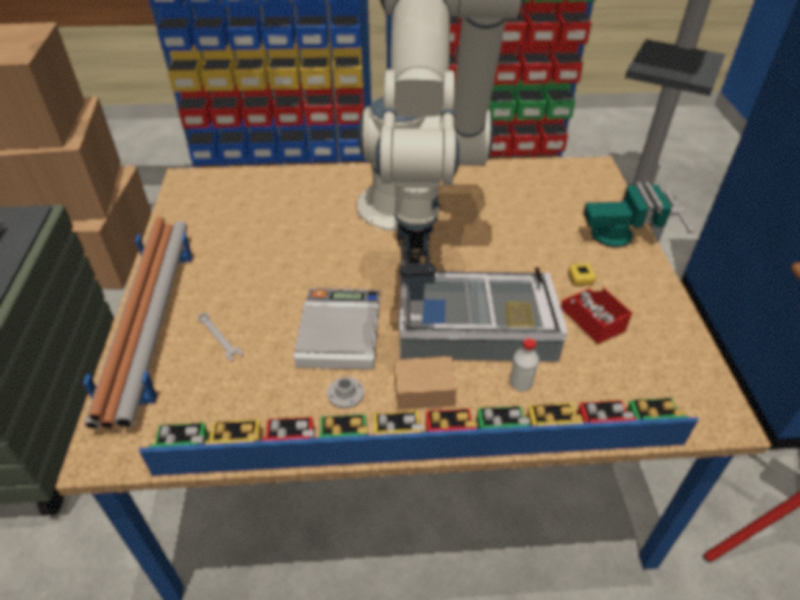

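View pics/side0.png

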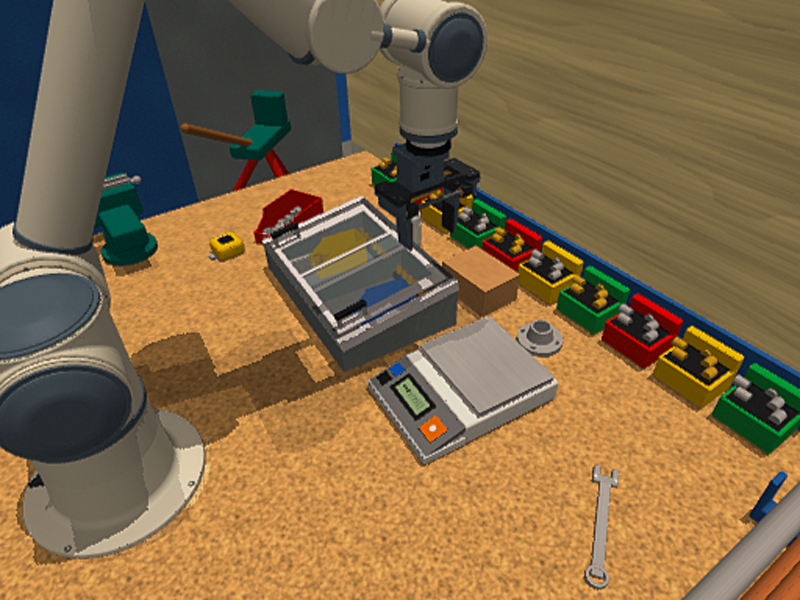

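View pics/wrist0.png

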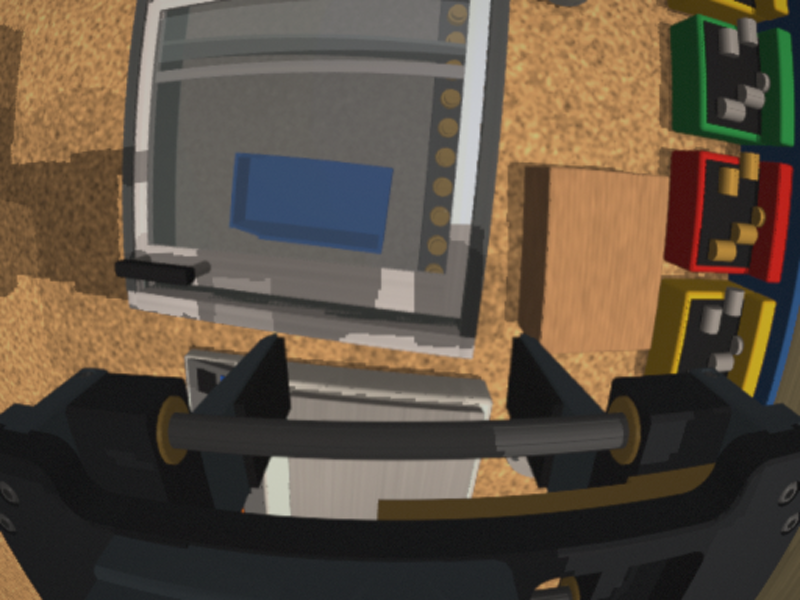

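The blue bin is in the right half, with the case left of the scale. The right handle is at wrist (155,271) and side (350,311). The orange key is at side (432,428). The left cover is the lower one. I'll enlarge the side view and the wrist view for precise pixels.

Run:
```python
import cv2,pickle
d=pickle.load(open("d0.pkl","rb"))
f=d["side"]["frame"][120:300,160:370,::-1]
cv2.imwrite("pics/side_c.png",cv2.resize(f,None,fx=3.5,fy=3.3333,interpolation=cv2.INTER_CUBIC))
```

```text
(no output)
```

View pics/side_c.png

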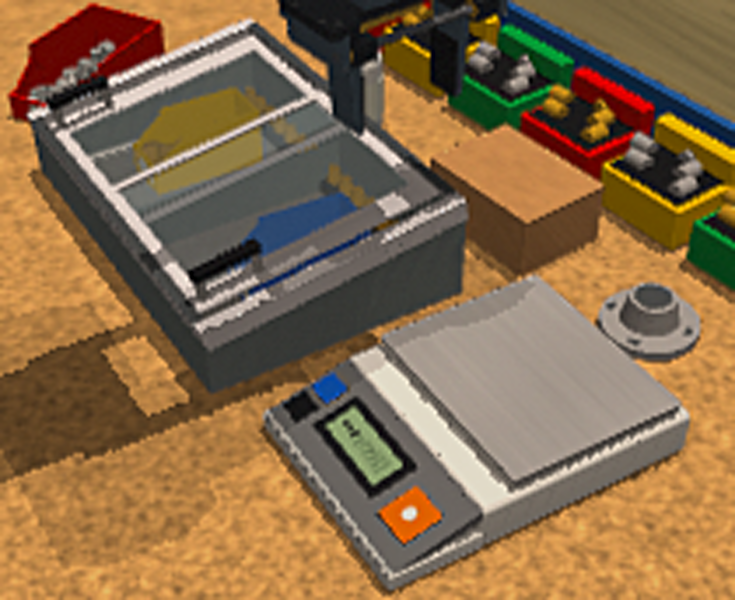

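Crop of the side view (native = 160+px/3.5, 120+py/3.333):
- **Right handle:** bar from (190,277) to (258,244).
- **Case:** right corners at (212,392), (210,345) and (466,203).
- **Pan:** corners at (535,277), (687,408), (512,487) and (380,338).
- **Tare key:** dot at (409,514).

In the wrist view the right handle runs from (117,269) to (194,271).

```bash
cat > h.py <<'E'
import numpy as np,cv2
from scipy.optimize import least_squares
from scipy.spatial.transform import Rotation as R
def proj(c,P,Tt=None):
    T=c["T"] if "T" in c else Tt@c["T_tool_cam"]
    p=(np.atleast_2d(P)-T[:3,3])@T[:3,:3]; K=c["K"]
    if "T" in c: q=p[:,:2]/p[:,2:]
    else:
        r=np.linalg.norm(p[:,:2],axis=1,keepdims=True); q=p[:,:2]/r*np.arctan2(r,p[:,2:])
    return q*[K[0,0],K[1,1]]+K[:2,2]
def tool(pos,rot):
    T=np.eye(4);T[:3,:3]=rot;T[:3,3]=pos;return T
def place(s,P):   # s=x,y,yaw
    return np.atleast_2d(P)@R.from_euler('z',s[2]).as_matrix().T+[s[0],s[1],0]
E
python3 - <<'E'
from h import *; import pickle
d=pickle.load(open("d0.pkl","rb")); S,W=d["side"],d["wrist"]
Tt=tool([.62472,0,.21348],[[0,1,-.001],[1,0,0],[0,-.001,-1]])
sc=lambda a:np.array(a)/[3.5,3.3333]+[160,120]
w=lambda a:np.array(a)/1.5625
# triangulate handle mid
for a,b in (((190,277),(117,269)),((258,244),(194,271)),((224,261),(155,270))):
    r=least_squares(lambda P:np.r_[proj(S,P)[0]-sc(a),proj(W,P,Tt)[0]-w(b)],[.5,.0,.1]); print("handle",r.x.round(4),r.fun.round(2))
c,s=np.cos(.15),np.sin(.15)
def res(p,full=False):
    j=p[3]
    H=[[-.087-.033*c,-.176+j,.107-.033*s],[-.087+.033*c,-.176+j,.107+.033*s]]
    C=[[-.13,-.205,0],[-.13,-.205,.075],[.13,-.205,.113]]
    L=[[-.087-.033*c,.176-p[4],.107-.033*s],[-.087+.033*c,.176-p[4],.107+.033*s]]
    return np.r_[proj(S,place(p,H+C+L))-sc([(190,277),(258,244),(212,392),(210,345),(466,203),(48,100),(107,83)]),proj(W,place(p,H),Tt)-w([(117,269),(194,271)])].ravel()
r=least_squares(res,[.6,.15,0,0.01,.01],loss='soft_l1'); print("case",r.x.round(4),res(r.x).reshape(-1,2).round(1).tolist())
P=[[.13,.095,.062],[.13,-.095,.062],[-.03,-.095,.062],[-.03,.095,.062],[-.1,-.066,.037]]
fs=lambda p:(proj(S,place(p,P))-sc([(535,277),(687,408),(512,487),(380,338),(409,514)])).ravel()
r=least_squares(fs,[.6,-.2,0],loss='soft_l1'); print("scale",r.x.round(4),fs(r.x).reshape(-1,2).round(1).tolist(),place(r.x,[[.05,0,.062],[-.1,-.066,.037]]).round(4).tolist())
from bench import planner,read_joint_pos
E
```

```text
handle [0.4271 0.0209 0.1005] [ 1.04  0.37 -0.38 -0.23]
handle [0.4937 0.0194 0.1066] [ 1.14  0.24 -0.34 -0.22]
handle [0.4609 0.0199 0.1023] [ 1.44  0.41 -0.48 -0.3 ]
case [ 0.5582  0.175  -0.0656  0.0158  0.0115] [[1.0, -0.6], [1.1, -1.0], [1.4, 0.4], [-0.1, -3.9], [1.3, -1.8], [-0.1, 1.7], [-0.1, -1.1], [-0.5, -1.7], [-2.6, 1.7]]
scale [ 0.5501 -0.1956 -0.1057] [[0.9, -0.3], [-0.8, -0.1], [0.2, -0.3], [-0.2, -0.2], [-0.0, 1.1]] [[0.5999, -0.2008, 0.062], [0.4437, -0.2506, 0.037]]
```

Free triangulation puts the handle at (0.461, 0.020, 0.1035), which agrees with the text height. Case yaw is still uncertain, so I'll move above the handle and look from near.

```bash
cat >> h.py <<'E'
def ori(yaw,tilt=0.):  # tool y along case +y, z down, tilted square to slope
    z=np.array([np.sin(tilt),0,-np.cos(tilt)]); y=np.array([0,1.,0])
    return R.from_euler('z',yaw).as_matrix()@np.c_[np.cross(y,z),y,z]
E
python3 - <<'E'
from h import *; from bench import *; import pickle
env.goto([.445,.02,.20],ori(-.06,.15))
d={}
T=tool(read_position(),read_ee_rot()); d["wrist"]=imaging.capture("wrist"); d["T"]=T; d["scene"]=imaging.capture("scene")
d["side"]=imaging.capture("side")
pickle.dump(d,open("d1.pkl","wb")); print(read_time(),T.round(4).tolist(),read_joint_pos().round(3))
a=cv2.resize(d["wrist"]["frame"],(800,600),interpolation=cv2.INTER_CUBIC)
cv2.imwrite("pics/wrist1.png",a[...,::-1])
b=cv2.resize(d["scene"]["frame"][165:240,185:370],(740,300),interpolation=cv2.INTER_CUBIC)
c=cv2.resize(d["side"]["frame"][120:250,160:310],(750,650),interpolation=cv2.INTER_CUBIC)[:300]
cv2.imwrite("pics/ss1.png",np.vstack([np.pad(b,((0,0),(0,10),(0,0))),c])[...,::-1])
E
```

```text
1.7083 [[-0.9868, 0.0612, 0.1497, 0.4456], [0.0605, 0.9981, -0.009, 0.0199], [-0.1499, 0.0002, -0.9887, 0.2002], [0.0, 0.0, 0.0, 1.0]] [-0.093  0.193  1.899  0.006  0.9   -1.607]
```

View pics/wrist1.png

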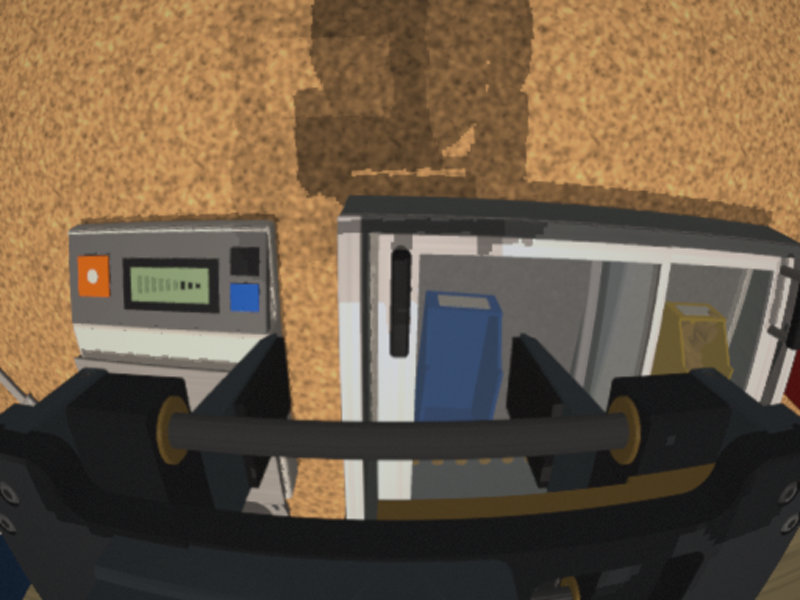

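View pics/ss1.png

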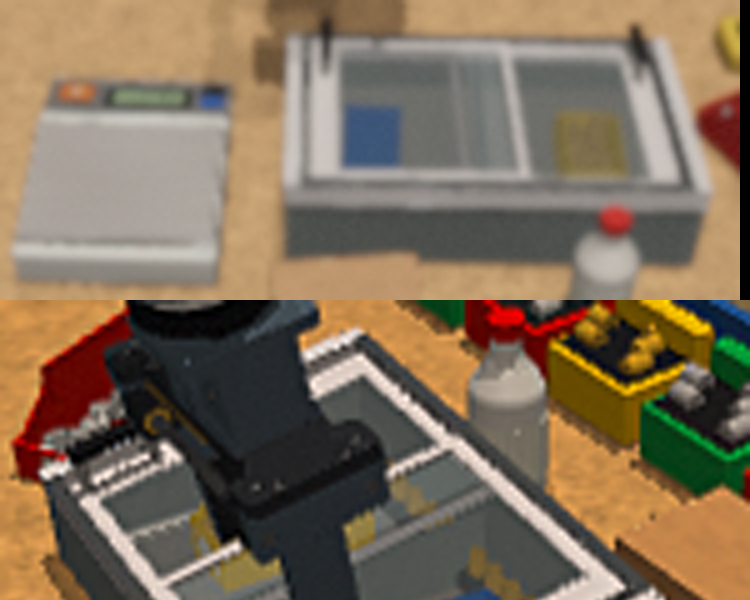

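In wrist1 the right handle runs from (401,248) to (399,355) and the tare dot is at (93,276). In the scene crop (/4, +185/+165) the right handle runs from (326,22) to (326,72) and the left from (635,28) to (642,75). Next I'll refit jointly.

Run:
```python
from h import *; import pickle
d=pickle.load(open("d0.pkl","rb")); S,W=d["side"],d["wrist"]
e=pickle.load(open("d1.pkl","rb")); C=e["scene"]
Tt=tool([.62472,0,.21348],[[0,1,-.001],[1,0,0],[0,-.001,-1]])
sc=lambda a:np.array(a)/[3.5,3.3333]+[160,120]
w=lambda a:np.array(a)/1.5625
cc=lambda a:np.array(a)/4+[185,165]
c,s=np.cos(.15),np.sin(.15)
# free handle
def hf(P): return np.r_[proj(S,P)[0]-sc((224,261)),proj(W,P,Tt)[0]-w((155,270)),proj(W,P,e["T"])[0]-w((400,301)),proj(C,P)[0]-cc((326,47))]
r=least_squares(hf,[.46,.02,.1]); print("handle",r.x.round(4),r.fun.round(2))
def res(p):
    H=[[-.087-.033*c,-.176+p[3],.107-.033*s],[-.087+.033*c,-.176+p[3],.107+.033*s]]
    L=[[-.087-.033*c,.176-p[4],.107-.033*s],[-.087+.033*c,.176-p[4],.107+.033*s]]
    h,l=place(p,H),place(p,L)
    return np.r_[proj(S,h)-sc([(190,277),(258,244)]),proj(W,h,Tt)-w([(117,269),(194,271)]),proj(W,h,e["T"])-w([(401,248),(399,355)]),
      proj(C,h)-cc([(326,22),(326,72)]),proj(C,l)-cc([(635,28),(642,75)]),proj(S,l)-sc([(48,100),(107,83)]),
      proj(S,place(p,[[-.13,-.205,0],[-.13,-.205,.075],[.13,-.205,.113]]))-sc([(212,392),(210,345),(466,203)]),
      proj(C,place(p,[[.13,-.205,.113],[.13,.205,.113],[-.13,-.205,.075],[-.13,.205,.075]]))-cc([(285,193),(709,195),(288,36),(668,40)])].ravel()
r=least_squares(res,[.6,.15,0,0.01,.01],loss='soft_l1'); print("case",r.x.round(4),res(r.x).reshape(-1,2).round(1).tolist())
print("pull",place(r.x,[[-.087,-.176+r.x[3],.107]]).round(4))
P=[[.13,.095,.062],[.13,-.095,.062],[-.03,-.095,.062],[-.03,.095,.062],[-.1,-.066,.037]]
fs=lambda p:np.r_[proj(S,place(p,P))-sc([(535,277),(687,408),(512,487),(380,338),(409,514)]),proj(W,place(p,P[4:]),e["T"])-w([(93,276)])].ravel()
r=least_squares(fs,[.6,-.2,0],loss='soft_l1'); print("scale",r.x.round(4),fs(r.x).reshape(-1,2).round(1).tolist(),place(r.x,[[.05,0,.062],[-.1,-.066,.037]]).round(4).tolist())
```

```text
handle [0.4604 0.0213 0.101 ] [ 1.08  0.56 -0.41 -1.89 -1.4   0.35  0.04 -1.32]
case [ 0.56    0.1761 -0.0827  0.0145  0.0096] [[0.4, -0.8], [0.6, -1.0], [-1.3, -3.5], [-3.6, 0.8], [-0.2, 1.5], [-0.5, 0.7], [0.3, -0.4], [0.3, -4.4], [-0.2, -0.8], [0.5, -3.9], [0.6, 0.6], [0.7, -2.0], [0.4, -0.1], [-1.2, -4.4], [1.0, -1.5], [-0.9, -2.5], [0.5, -1.4], [-0.4, -0.9], [-0.8, -0.5]]
pull [[0.4599 0.0223 0.107 ]]
scale [ 0.5534 -0.1931 -0.1124] [[1.5, -1.0], [-0.6, -0.8], [0.3, -1.5], [0.4, -1.2], [0.1, -0.3], [-3.7, -2.0]] [[0.6031, -0.1987, 0.062], [0.4467, -0.2475, 0.037]]
```

Run:
```python
from h import *; from bench import *
yaw=-.078; O=ori(yaw,.15); z=O[:,2]; y=O[:,1]
H=np.array([.460,.0215,.104])
env.move_gripper(.04,12)
env.goto(H-.04*z+.017*z,O)
print(env.servo_line(H+.017*z,v=.08,contact_N=4),read_position().round(4),read_wrist_force().round(2))
env.move_gripper(0,12)
print("gap",read_finger_gap(),read_finger_force(),read_position().round(4),read_wrist_force().round(2))
p0=read_position()
env.servo_line(p0+.03*y,v=.06); print(read_position().round(4),read_wrist_force().round(2),read_finger_gap())
env.servo_line(p0+.10*y,v=.09); print(read_position().round(4),read_wrist_force().round(2),read_finger_gap(),read_time())
np.save("p0.npy",p0)
```

```text
False [0.4628 0.0213 0.0879] [-0.36  0.11 -0.01]
gap 0.012174468688059414 11.99917584657669 [0.4626 0.0213 0.0874] [-1.44 -1.55  6.37]
[0.4651 0.0512 0.0874] [0.71 1.18 1.47] 0.012153788766351918
[0.4707 0.1208 0.0874] [ 3.26  1.97 -1.82] 0.01136874222917201 5.775
```

Run:
```python
from h import *; from bench import *
p0=np.load("p0.npy"); y=np.array([np.sin(.09),np.cos(.09),0])
for k in (.108,.114,.119,.123,.127,.131,.135):
    env.servo_line(p0+k*y,v=.06); f=read_wrist_force(); print(k,read_position().round(4),f.round(2),round(read_finger_gap(),4))
    if abs(f[1])>6: break
T=tool(read_position(),read_ee_rot());c=imaging.capture("wrist");s=imaging.capture("scene")
import pickle; pickle.dump((T,c,s),open("d2.pkl","wb"))
b=cv2.resize(s["frame"][165:240,185:370],(740,300),interpolation=cv2.INTER_CUBIC)
a=cv2.resize(c["frame"][60:260,112:],(600,300),interpolation=cv2.INTER_CUBIC)
cv2.imwrite("pics/d2.png",np.vstack([b,np.pad(a,((0,0),(0,140),(0,0)))])[...,::-1]); print(read_time())
```

```text
0.108 [0.4714 0.1288 0.0873] [-3.85  0.75  6.95] 0.0116
0.114 [0.4719 0.1348 0.0873] [-3.    1.99  6.01] 0.0125
0.119 [0.4723 0.1397 0.0873] [-3.93  1.97  7.4 ] 0.0118
0.123 [0.4726 0.1437 0.0873] [-4.18  1.67  7.62] 0.0118
0.127 [0.473  0.1476 0.0873] [-3.91  1.86  7.26] 0.0118
0.131 [0.4733 0.1516 0.0873] [-4.27  1.55  8.  ] 0.012
0.135 [0.4736 0.1556 0.0873] [-4.86  1.83  7.61] 0.0117
7.6583
```

View pics/d2.png

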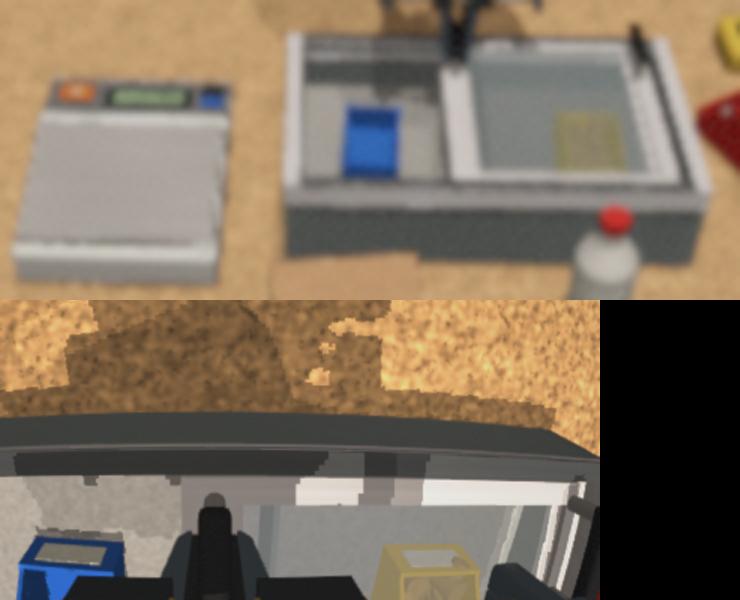

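The cover has slid well over and the left handle still looks unmoved at (640,45). There's no stop force yet, so I'll creep on to the stop.

Run:
```python
from h import *; from bench import *
p0=np.load("p0.npy"); y=np.array([np.sin(.09),np.cos(.09),0])
for k in (.137,.139,.141,.143,.145):
    env.servo_line(p0+k*y,v=.04); f=read_wrist_force(); print(k,read_position().round(4),f.round(2),round(read_finger_gap(),4))
    if abs(f[1])>4.5: break
```

```text
0.137 [0.4735 0.1559 0.0872] [ -4.1  -19.85  11.1 ] 0.0118
```

Run:
```python
from h import *; from bench import *; import pickle
p0=np.load("p0.npy"); y=np.array([np.sin(.09),np.cos(.09),0])
env.servo_line(p0+.1352*y,v=.04); print(read_wrist_force().round(2))
env.move_gripper(.035); z=read_ee_rot()[:,2]
env.servo_line(read_position()-.06*z,v=.15)
O=ori(-.09); d=[]
for yy in (.10,.02):
    env.goto([.415,yy,.25],O); env.sleep(.1)
    T=tool(read_position(),read_ee_rot()); d.append((T,imaging.capture("wrist")))
d.append((0,imaging.capture("side"))); d.append((0,imaging.capture("scene")));pickle.dump(d,open("d3.pkl","wb"));print(read_time())
f=lambda a,u,v:cv2.resize(a["frame"][v:v+100,u:u+130],(390,300),interpolation=cv2.INTER_CUBIC)
w0=proj(d[0][1],[.545,.06,.07],d[0][0])[0].astype(int)-[65,50];w1=proj(d[1][1],[.545,.06,.07],d[1][0])[0].astype(int)-[65,50]
s=proj(d[2][1],[.56,.06,.05])[0].astype(int)-[65,50];q=proj(d[3][1],[.56,.1,.05])[0].astype(int)-[65,50]
print(w0,w1,s,q)
cv2.imwrite("pics/d3.png",np.vstack([np.hstack([f(d[0][1],*w0),f(d[1][1],*w1)]),np.hstack([f(d[2][1],*s),f(d[3][1],*q)])])[...,::-1])
```

```text
[-4.51 -1.24  8.26]
10.65
[169 219] [227 213] [181 142] [222 149]
```

View pics/d3.png

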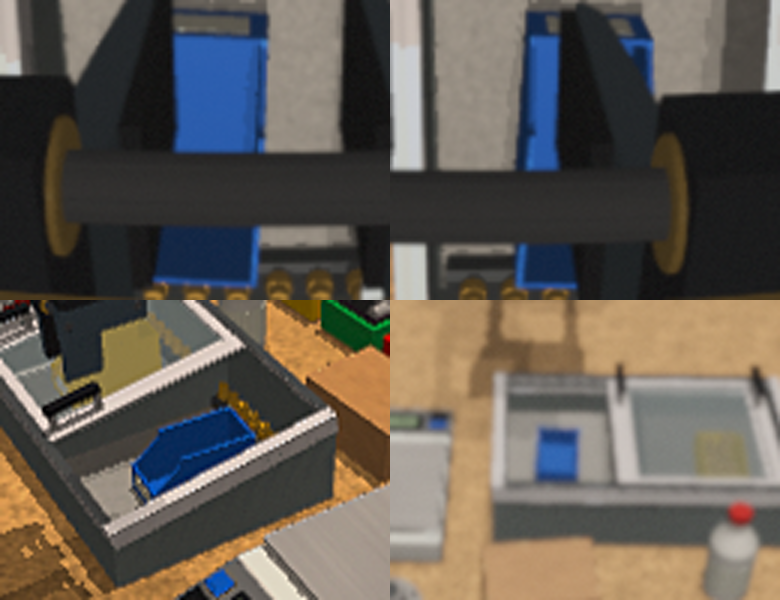

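Crops:
- **Wrist A:** bin back rim corners at (154,284) and (260,284), front rim at (175,14) and (268,13).
- **Wrist B:** back-left corner at (517,286), front-left at (527,13).
- **Side:** rim corners at (233,408), (253,437), (165,427) and (183,467).

I'll fit the bin pose with its height free.

Run:
```python
from h import *; import pickle
d=pickle.load(open("d3.pkl","rb"))
A,B,S=d[0],d[1],d[2]
n=lambda a,o,l=(0,0):(np.array(a,float)-l)/3+o
B4=np.array([[.06,-.029,.066],[.06,.029,.066],[-.026,-.029,.066],[-.026,.029,.066],[-.06,-.029,.033],[-.06,.029,.033]])
def res(p):
    q=place(p,B4)+[0,0,p[3]]
    return np.r_[proj(A[1],q[[0,1]],A[0])-n([(154,284),(260,284)],[169,219]),
     proj(A[1],q[[4,5]],A[0])-n([(175,14),(268,13)],[169,219]),
     proj(B[1],q[[0,4]],B[0])-n([(517,286),(527,13)],[227,213],(390,0)),
     proj(S[1],q[[0,1,2,3]])-n([(253,437),(233,408),(183,467),(165,427)],[181,142],(0,300))].ravel()
r=least_squares(res,[.56,.06,-.08,.01],loss='soft_l1');print(r.x.round(4),res(r.x).reshape(-1,2).round(1).tolist())
r2=least_squares(lambda p:res(p)[8:],r.x,loss='soft_l1');print(r2.x.round(4))
```

```text
[ 0.5564  0.0615 -0.1237  0.0043] [[-3.9, -5.0], [-0.0, -3.3], [-10.2, 2.8], [0.2, 4.6], [0.7, -3.5], [1.1, 4.0], [0.7, -0.4], [-1.3, -0.2], [-0.3, -1.9], [-2.3, 1.4]]
[ 0.5568  0.0599 -0.1276  0.0047]
```

The top band at row 14 to 38 is the bin's front face, so row 38 is the front rim. Refitting.

Run:
```python
from h import *; import pickle
d=pickle.load(open("d3.pkl","rb"))
A,B,S=d[0],d[1],d[2]
n=lambda a,o,l=(0,0):(np.array(a,float)-l)/3+o
B4=np.array([[.06,-.029,.066],[.06,.029,.066],[-.026,-.029,.066],[-.026,.029,.066],[-.06,-.029,.033],[-.06,.029,.033]])
def res(p):
    q=place(p,B4)+[0,0,p[3]]
    return np.r_[proj(A[1],q[[0,1]],A[0])-n([(154,284),(260,284)],[169,219]),
     proj(A[1],q[[4,5]],A[0])-n([(173,38),(267,38)],[169,219]),
     proj(B[1],q[[0,4]],B[0])-n([(517,286),(527,38)],[227,213],(390,0)),
     proj(S[1],q[[0,1,2,3]])-n([(253,437),(233,408),(183,467),(165,427)],[181,142],(0,300))].ravel()
r=least_squares(res,[.56,.06,-.08,.01],loss='soft_l1');print(r.x.round(4),res(r.x).reshape(-1,2).round(1).tolist())
q=place(r.x,B4)+[0,0,r.x[3]]
for X in (A,B): print((proj(X[1],q,X[0])).round(0).tolist())
# annotated overlay
f=[]
for (T,c) in (A,B,S):
    im=cv2.resize(c["frame"],None,fx=3,fy=3,interpolation=cv2.INTER_CUBIC)
    for u,v in (proj(c,q,T)+.5)*3: cv2.circle(im,(int(u),int(v)),4,(255,0,255),-1)
    u,v=(proj(c,q.mean(0),T)[0]*3).astype(int); f.append(im[v-190:v+190,u-130:u+130])
cv2.imwrite("pics/d3b.png",np.hstack(f)[...,::-1])
```

```text
[ 0.5639  0.0611 -0.1156  0.0027] [[-2.9, -1.7], [0.5, -0.4], [-9.3, -0.6], [0.4, 0.5], [1.0, -0.2], [0.7, 0.3], [2.6, -0.9], [0.5, -0.6], [1.9, -2.3], [-0.3, 1.1]]
[[217.0, 312.0], [256.0, 313.0], [215.0, 264.0], [258.0, 265.0], [217.0, 231.0], [258.0, 232.0]]
[[270.0, 308.0], [309.0, 308.0], [274.0, 259.0], [316.0, 259.0], [273.0, 226.0], [314.0, 226.0]]
```

View pics/d3b.png

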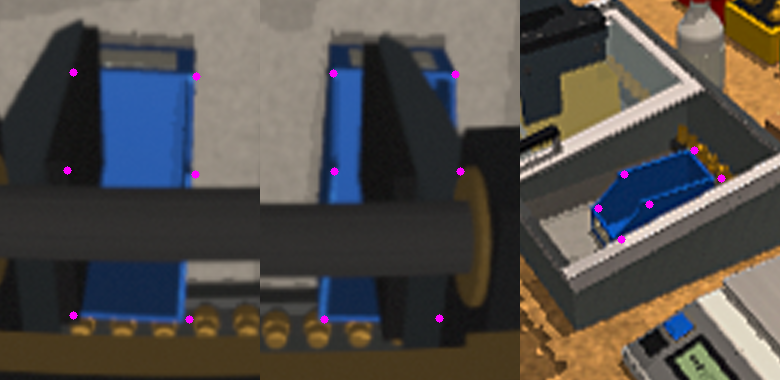

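The overlay fits, apart from left-side points in view A that the finger hid. The bin is at about (0.564, 0.061). I'll refit without those points, then grasp and lift.

Run:
```python
from h import *; from bench import *; import pickle
d=pickle.load(open("d3.pkl","rb"))
A,B,S=d[0],d[1],d[2]
n=lambda a,o,l=(0,0):(np.array(a,float)-l)/3+o
B4=np.array([[.06,-.029,.066],[.06,.029,.066],[-.026,-.029,.066],[-.026,.029,.066],[-.06,-.029,.033],[-.06,.029,.033]])
def res(p):
    q=place(p,B4)+[0,0,p[3]]
    return np.r_[proj(A[1],q[[0,1,5]],A[0])-n([(160,284),(260,284),(267,38)],[169,219]),
     proj(B[1],q[[0,4]],B[0])-n([(517,286),(527,38)],[227,213],(390,0)),
     proj(S[1],q[[0,1]])-n([(253,437),(233,408)],[181,142],(0,300))].ravel()
b=least_squares(res,[.56,.06,-.08,.01]).x;print(b.round(4))
yaw=np.clip(b[2],-.12,-.06); O=ori(yaw)
g=place([b[0],b[1],yaw],[.008,0,.040])[0]
env.move_gripper(.091,10)
env.servo_line([.415,g[1],.25],v=.2)
env.goto([g[0],g[1],.17],O)
print(env.servo_line(g,v=.09,contact_N=5),read_position().round(4),read_wrist_force().round(2))
env.move_gripper(0,10)
print(read_finger_gap(),read_finger_force(),read_wrist_force().round(2),read_position().round(4))
if read_finger_gap()>.05:
    env.servo_line(read_position()+[0,0,.17],v=.15)
    print(read_finger_gap(),read_wrist_force().round(2))
s=imaging.capture("side"); cv2.imwrite("pics/d4.png",cv2.resize(s["frame"],(768,576))[...,::-1]); print(read_time())
np.save("g.npy",[g[2],yaw])
```

```text
[ 0.5642  0.0616 -0.0957  0.0019]
False [0.5725 0.0609 0.0405] [0.68 0.5  0.31]
0.058395030757083875 9.914036840200424 [-0.25 -0.97  1.45] [0.5722 0.0608 0.04  ]
0.05838559777054168 [-0.11 -0.54 -1.7 ]
16.2333
```

View pics/d4.png

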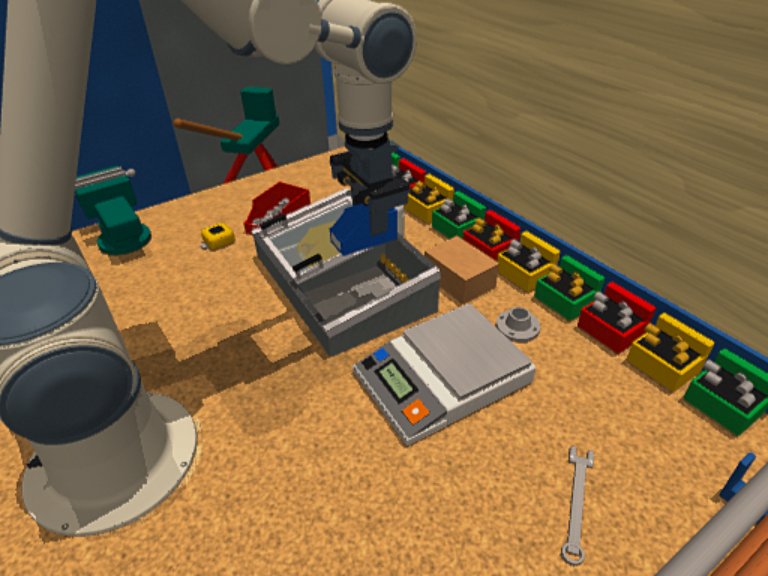

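Bin is held level above the case. Now placing it on the pan.

Run:
```python
from h import *; from bench import *; import pickle
yaw=-.107; O=ori(yaw)
g=place([.601,-.200,yaw],[.008,0,0])[0]
env.servo_line([g[0],g[1],.21],ori=O,v=.18)
env.servo_line([g[0],g[1],.112],v=.12); env.sleep(.2)
print(read_wrist_force().round(2))
print(env.servo_line([g[0],g[1],.080],v=.02,contact_N=2),read_position().round(4),read_wrist_force().round(2))
env.sleep(.2); print(read_wrist_force().round(2))
env.move_gripper(.075); env.sleep(.2)
env.servo_line(read_position()+[0,0,.13],v=.15)
env.goto([.43,-.2,.22],O); env.sleep(.1)
T=tool(read_position(),read_ee_rot()); c=imaging.capture("wrist"); s=imaging.capture("side"); q=imaging.capture("scene")
pickle.dump((T,c,s,q),open("d5.pkl","wb")); print(read_time(),proj(s,[.601,-.2,.08]))
a=cv2.resize(s["frame"][150:300,230:380],(600,600),interpolation=cv2.INTER_CUBIC); cv2.imwrite("pics/d5.png",a[...,::-1])
```

```text
[-0.53 -0.43 -0.95]
True [ 0.6087 -0.2008  0.0915] [ 1.6  -0.32  2.08]
[0.11 0.17 0.96]
22.8917 [[310.99427141 226.4372359 ]]
```

View pics/d5.png

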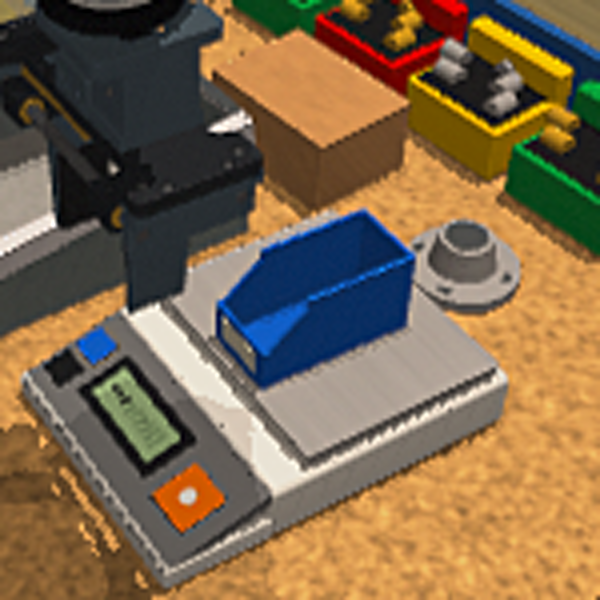

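The bin stands upright in mid-pan. The tare dot is at crop (187,496). I'll triangulate it against wrist1 and press.

Run:
```python
from h import *; from bench import *; import pickle
T,c,s,q=pickle.load(open("d5.pkl","rb")); e=pickle.load(open("d1.pkl","rb"))
px=np.array([187,496])/4+[230,150]; pw=np.array([93,276])/1.5625
k=least_squares(lambda P:np.r_[proj(s,P)[0]-px,.4*(proj(e["wrist"],P,e["T"])[0]-pw)],[.445,-.25,.037]); print("key tri",k.x.round(4),k.fun.round(2))
k2=least_squares(lambda P:proj(s,[P[0],P[1],.037])[0]-px,[.445,-.25]).x; print("key side",k2.round(4))
yaw=-.107; O=ori(yaw); N=ori(yaw,.30)[:,2]
K=np.r_[k2+.3*(k.x[:2]-k2),.037]
t=K-.016*(R.from_euler('z',yaw).as_matrix()[:,0])   # far edge of the fingertips on the key's middle
env.move_gripper(0,10)
env.goto(t-.05*N,O); env.servo_line(t-.012*N,v=.08); env.sleep(.2)
f0=read_wrist_force(); print(read_position().round(4),f0.round(2))
hit=env.servo_line(t+.008*N,v=.01,contact_N=2.0); print(hit,read_position().round(4),(read_wrist_force()-f0).round(2))
print("depth along N",round((read_position()-t)@N,4)); np.save("press.npy",np.r_[t,N,f0])
i=imaging.capture("side"); print(read_time())
a=cv2.resize(i["frame"][150:300,230:380],(600,600),interpolation=cv2.INTER_CUBIC); cv2.imwrite("pics/d6.png",a[...,::-1])
```

```text
key tri [ 0.4492 -0.2455  0.0347] [ 0.55 -0.42  0.02 -0.92]
key side [ 0.4461 -0.2472]
[ 0.4276 -0.2448  0.0488] [-0.16  0.85  0.24]
True [ 0.4314 -0.245   0.0355] [-0.07 -1.91  3.5 ]
depth along N 0.0015
26.825
```

View pics/d6.png

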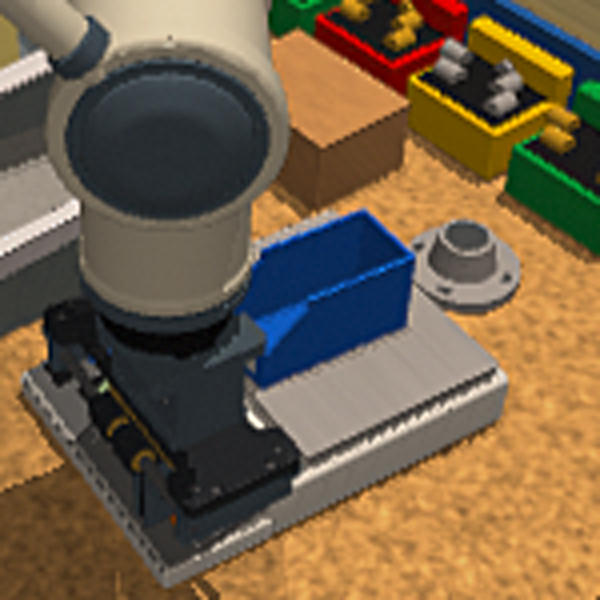

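Contact came at the expected height, on the key. I'll press in small steps, hold, release, and check the scene.

Run:
```python
from h import *; from bench import *
p=np.load("press.npy"); N=p[3:6]; f0=p[6:]; p0=read_position()
for i in range(1,16):
    env.servo_line(p0+i*.0004*N,v=.01); env.sleep(.05); f=-(read_wrist_force()-f0)@N; print(i,round(f,2),round((read_position()-p0)@N*1000,2))
    if f>7.5: break
for _ in range(3): env.sleep(.2); print(round(-(read_wrist_force()-f0)@N,2))
env.servo_line(p0-.05*N,v=.1)
env.goto([.42,-.2,.25],ori(-.1)); env.goto([.45,.0,.32],ori(0))
s=imaging.capture("side"); q=imaging.capture("scene"); print(read_time(),read_wrist_force().round(2))
a=cv2.resize(s["frame"][110:300,150:390],(758,600),interpolation=cv2.INTER_CUBIC); cv2.imwrite("pics/d7.png",a[...,::-1])
# tilt check of left cover handle in the scene view, before vs. after (u of the dark bar)
import pickle; b=pickle.load(open("d1.pkl","rb"))["scene"]["frame"]
for n,im in (("before",b),("after",q["frame"])):
    g=im[171:181,335:352].sum(2).astype(float); m=np.clip(250-g,0,None); print(n,(m*np.arange(335,352)).sum()/m.sum())
```

```text
1 4.08 0.36
2 4.87 0.76
3 9.45 1.0
9.5
11.01
9.97
30.675 [-0.07  0.2   0.5 ]
before 344.3073217726397
after 344.38084991931146
```

View pics/d7.png

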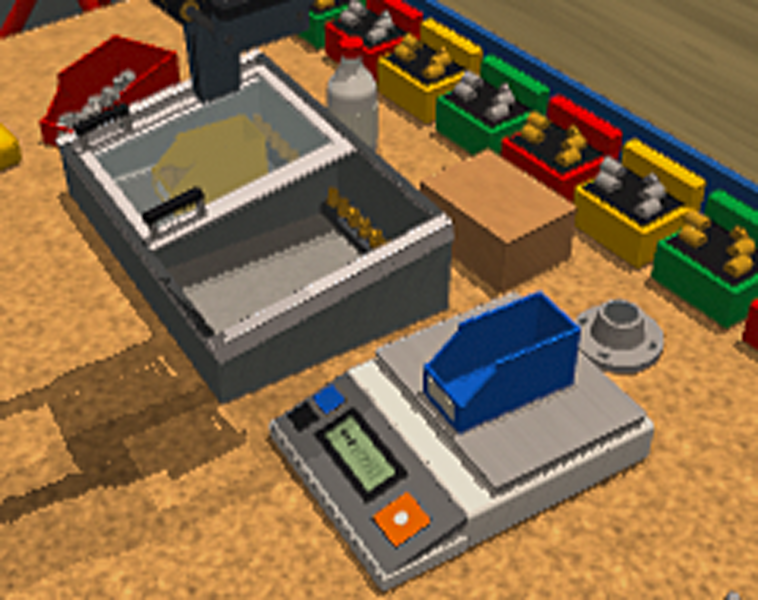

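The cover is fully back and the left cover's handle hasn't moved (344.3 → 344.4 px). The bin is centred on the pan, and the key was held at 9.5–11 N and released.

```bash
python3 -c "
from bench import env
print(env.hand_in())"
```

```text
the job is handed in; nothing more can be done
None
```

The job is handed in at about 31 s on the robot's clock: right cover slid back to its stop, left cover unmoved, blue bin upright in mid-pan, and the tare key pressed at 9.5–11 N for 0.6 s and released; no verdict was returned.

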